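# Zero a bench slab roller, set its gap and prove it with a guide strip

## Robot

A 7-joint arm with a two-finger parallel gripper is mounted at the origin on the work surface; the furniture and walls round the work are solid. World frame = base frame: x ahead of the robot, y to its left, z up, the work surface at z = 0. Lengths are in mm, angles in rad, forces in N, time in s.
With the tool pointing down it reaches from about 400 to 900 mm from the base axis. Payload 5.6 kg.
Tool frame: the origin (TCP) lies midway between the tips of the shut fingers; the grasp point (between the pads) lies 19 mm behind it; z points along the fingers, y is the line along which they close (so a half turn about z gives the same grasp; the last joint's range is limited). The gripper opens to 92 mm and grips with 3 to 60 N. Pads are 20 mm wide; open, the fingers measure 128 mm over their backs; the gripper's body (75 mm by 189 mm) begins 69 mm behind the grasp point.
Start: joints at [-1.167, 0.468, -0.012, 1.603, 0.006, 1.071, -0.056], TCP at [280.893, 586.181, 214.592] pointing down, gripper open.
Joint ranges: [-2.53, 2.53], [-0.31, 2.02], [-1.57, 1.55], [0.28, 2.44], [-1.29, 4.43], [0.15, 1.84], [-2.92, 2.92]. Speed limits (rad/s): [2.57, 2.57, 3.14, 3.14, 3.14, 3.14, 3.14].

## Interface

Orientations are given as a rotation vector (axis times angle).
In Python, from cell import robot, grip, kin, viewer gives the robot as it stands. Calls block until the motion is done:
- robot.movep(position, orientation): joint-space move of the TCP to a pose.
- robot.servo_line(position, feed=150, rotation=None): straight line of the TCP; rotation=None keeps the orientation; feed is the mean speed in mm/s.
- robot.goto_joints(angles): joint-space move.
- grip(opening, newtons=None): opening from 0.0 (shut) to 1.0 (fully open); newtons is the grip in N (None keeps the last); returns when the fingers have stopped.
- robot.hold(seconds).
- kin.ik(position, orientation): joint angles nearest the present ones, or None.
- robot.observe(): the state.
- viewer.read_camera(name): name is "scene" or "top" or "wrist"; returns the picture (480x640x3 uint8, red, green, blue); there is no depth.
- viewer.camera_info(name): a dict with "camera_matrix" (3x3 intrinsics, pixels), "R" (3x3) and "t" (3): a world point X has camera coordinates R X + t. Camera axes: x right, y down, z forward; pixel columns grow to the right and rows downward; lengths in mm; the calibration is good to about 2 mm. A picture is of the moment at which its call begins: read the wrist's pose just before it. camera_info takes no time and is no camera call; for the wrist camera it gives the pose at the moment of the call.
A pose or a line that the arm cannot do raises robot.IKError and nothing moves.
- robot.job_done(): hands the job in; it is judged then, once.
Trained networks look in the newest picture that a camera, given by its name, has taken for a name from the list of things; names that differ only in an ending like _2 or _b are one class to them, and where a whole thing is asked for, a point or a joint stands for the part that bears it (a point fixed in the world has none). Each returns a list of dicts, best first, with "confidence" (0 to 1); they miss things now and then, are a little off and sometimes report something else, mostly with a low value. They report only what shows in the picture. A call takes as long as a camera call.
- viewer.silhouettes(name, camera): "mask" (480x640 bool, what is visible of it).
- viewer.pinpoint(name, camera): "at" ([x, y, z] in mm, in the coordinates of the camera as it stood for that picture, good to about 4 mm: a listed point, or the origin of a listed thing).
The state is a dict: "t": time; "joints": joint angles; "joint_velocities": joint speeds; "joint_torque": joint torques, N m; "tcp_pos": TCP position; "tcp_rot": TCP orientation; "contact_force": force on the tool from outside, world axes, zero at the start; "wrist_torque": the same for the moment, N m; "grip_width": opening from 0.0 (shut) to 1.0 (fully open); "grip_force": force on a finger pad.
Only numpy, scipy, OpenCV 4.12 (cv2) and the standard library are available. Lean on these libraries where they do the work, as an engineer would, in place of code of your own. Each camera call takes 0.05 s, during which the arm holds its last target. There are 200 camera calls.

## Task

Reset the gap of the small slab roller: screw its wing screw clockwise until the roller carriage bottoms on its stops, then back the screw off a quarter turn. Then prove the gap: slide the loose wooden guide strip lengthwise along the bed, in flat under the roller, and leave it lying flat there, sticking out at least 3 cm beyond the roller on both sides. Do not shift the green tumbler standing nearby.

Things in the scene. Friction and masses are not known exactly. Their poses are not given: they have to be found in the camera images.
- bed_centre (a point): Centre of the top face of the slab roller's bed, 16 mm above the table, straight under the roller's middle and the screw. x axis: feed direction, along the bed (230 mm long, 115 mm each way); y: along the roller; z up. The bed is 190 mm wide. The strip may go in from either end; the +x end, on the robot's right, is the free one, the other lies near fixed pots.
- slab_roller: Grey cast bench machine, fixed; origin under its centre on the table, axes as bed_centre. At each end of the roller a cheek of two posts stands 65 to 92 mm out along y and within 43 mm along x: 116 mm is clear between them. A bridge (62 mm along x, 188 mm along y) joins them 121 to 139 mm above the table. A 72 mm hand wheel on the shaft reaches 111 mm out at -y.
- roller_axis (a point): Middle of the pale wooden roller's axis (fixed y axis along it). Diameter 38 mm, length 118 mm; it spins freely and moves straight up and down with the screw. Gap from bed to roller: 9 mm with the carriage on its stops, plus 12 mm per full turn backed off, so 12 mm after a quarter turn.
- wing_grip (a point): Point on the vertical axis of the dark steel wing screw, 178 mm above the table when bottomed; rises 12 mm per turn backed off. The wing is an upright flat plate 52 mm long (x axis, turns with it), 10 mm thick (y), 24 mm high; the point is 6 mm below its top edge. Under it a collar, 28 mm across, 8 mm high, then a fixed dial, 58 mm across, with a long mark each quarter turn.
- wing_screw (a joint): Turn of the wing screw in rad: 0 = bottomed, the carriage hard on its stops (a rigid end); it grows as the screw is backed off, anticlockwise seen from above, up to 4.7. Clockwise screws it in; it starts backed off by 0.8 to 2.8. It takes about 0.1 N m to turn and stays where it is left.
- guide_strip: Loose brown wooden guide strip, 290 mm long, 25 wide, 10 thick, about 55 g, lying flat on the table to the right of the roller. Origin: centre of its underside; y axis along its length, x across, z up. It passes the set gap with 2 mm to spare; it does not fit the bottomed gap.
- tumbler: Green glazed tumbler (a bystander), 66 mm across, 77 mm tall, standing upright behind the roller, to its right. Origin: centre of its foot.

How it is judged (in metres and radians):
On the way, in this order (a step that is already met when the one before it is completed fails the run):
1. the wing screw is run down until the carriage bottoms on its stops (value of joint wing_screw below 0.1 rad), for 0.2 s.
2. the wing screw is backed off a quarter turn (within 15 degrees) (value of joint wing_screw between 1.31 and 1.83 rad), for 0.3 s.
3. the strip lies through the gap, both ends about 3 cm or more beyond the roller (x of guide_strip in the frame of bed_centre between -0.097 and 0.097 m and y of guide_strip in the frame of bed_centre between -0.055 and 0.055 m and z of guide_strip in the frame of bed_centre between -0.004 and 0.004 m and angle between the y axis of guide_strip and the x axis of bed_centre, either way round below 0.35 rad), for 0.2 s.
At the end, for the whole second after the job is handed in: The wing screw stands a quarter turn (give or take 15 degrees) back from its stop; the guide strip lies still and flat on the bed (within 4 mm), lengthwise (within 20 degrees), between the cheeks and under the roller, each end 3 cm or more beyond the roller (middle within 97 mm of its axis) (all of step 2 and all of step 3 and angle between guide_strip's own z axis and vertical below 0.06 rad and linear speed of guide_strip below 0.02 m/s); the robot touches nothing.
It fails at once if the green tumbler is shifted by over 3 cm or knocked over (distance of tumbler from where it was at the start of the episode above 0.03 m or angle between tumbler's own z axis and vertical above 0.4 rad).
It also fails if it takes over 72 s, if anything falls off the work surface, if the arm or the gripper's body presses on something with over 40 N, if the wrist force passes 120 N, or if a joint passes its speed limit or range.

## Working session

There is one attempt and no reset: what is moved stays moved. The work goes in short steps, each a Python script; the robot and the scene stay as the last script left them, time stands still between calls to the robot, and variables do not carry over. Pictures are saved under pics/ and viewed, at most 10 in all, crops included, and the job is handed in when it is done.

```bash
mkdir -p pics; ls
cat > h.py <<'E'
import numpy as np, cv2
from cell import robot, grip, kin, viewer
from scipy.spatial.transform import Rotation as Rn
def toworld(p,i): return np.array(i["R"]).T@(np.array(p)-np.array(i["t"]))
def pin(n,c,i): return [(round(d["confidence"],2),toworld(d["at"],i).round(1)) for d in viewer.pinpoint(n,c)[:2]]
def down(yaw): # tool z down, tool y at world angle yaw
    y=np.array([np.cos(yaw),np.sin(yaw),0]); z=np.array([0,0,-1.]); x=np.cross(y,z)
    return Rn.from_matrix(np.c_[x,y,z]).as_rotvec()
def pic(c,f):
    i=viewer.camera_info(c); im=viewer.read_camera(c); cv2.imwrite("pics/"+f+".png",im[:,:,::-1]); return im,i
def proj(P,i):
    q=np.array(i["camera_matrix"])@(np.array(i["R"])@np.array(P)+np.array(i["t"])); return q[:2]/q[2]
E
python3 - <<'E'
from h import *
o=robot.observe(); print(o["t"],o["tcp_rot"],down(0))
ims=[]
for c in("scene","top"):
    im,i=pic(c,c+"0"); ims.append(im)
    for n in("bed_centre","roller_axis","wing_grip","guide_strip","tumbler","slab_roller"): print(c,n,pin(n,c,i))
    for n in("guide_strip","wing_screw"):
        for d in viewer.silhouettes(n,c)[:1]:
            r=cv2.minAreaRect(np.argwhere(d["mask"])[:,::-1].astype(np.float32)); print(n,d["confidence"],cv2.boxPoints(r).round(1).tolist())
    print(i)
E
```

```text
pics
0.0 [-6.96009459e-01 -3.06326931e+00  2.77247715e-03] [2.22144147 2.22144147 0.        ]
scene bed_centre [(0.75, array([515.1, -71.2,  16.2]))]
scene roller_axis [(0.7, array([514.2, -66.3,  45.5]))]
scene wing_grip [(0.81, array([513. , -66.2, 181.6]))]
scene guide_strip [(0.66, array([ 458.6, -310.8,   -3.6]))]
scene tumbler [(0.64, array([ 685.5, -181.7,   -8.8]))]
scene slab_roller [(0.95, array([515.8, -69.8,  -4.4]))]
guide_strip 0.79 [[194.39999389648438, 228.8000030517578], [210.0, 221.10000610351562], [267.6000061035156, 337.29998779296875], [252.0, 345.0]]
wing_screw 0.97 [[350.8999938964844, 179.60000610351562], [373.1000061035156, 159.60000610351562], [392.0, 180.60000610351562], [369.79998779296875, 200.60000610351562]]
{'camera_matrix': array([[585.36163956,   0.        , 323.92316746],
       [  0.        , 585.36163956, 239.15541472],
       [  0.        ,   0.        ,   1.        ]]), 'R': array([[ 0.44188296,  0.8969851 ,  0.01253735],
       [ 0.62140634, -0.29598477, -0.72542896],
       [-0.6469881 ,  0.32834548, -0.68818286]]), 't': array([ -93.17602302, 
[... 281 characters left out ...]
]))]
guide_strip 0.59 [[381.79998779296875, 211.10000610351562], [396.0, 210.39999389648438], [403.5, 364.8999938964844], [389.29998779296875, 365.6000061035156]]
wing_screw 0.77 [[233.5, 242.8000030517578], [244.89999389648438, 230.10000610351562], [270.5, 253.1999969482422], [259.1000061035156, 265.8999938964844]]
{'camera_matrix': array([[535.06356375,   0.        , 319.17008658],
       [  0.        , 535.06356375, 232.67766604],
       [  0.        ,   0.        ,   1.        ]]), 'R': array([[-0.02257103, -0.99974468, -0.00105769],
       [-0.9868372 ,  0.02244906, -0.16015113],
       [ 0.16013398, -0.002571  , -0.98709194]]), 't': array([-160.03944652,  559.33969012,  932.2315299 ])}
```

View pics/top0.png

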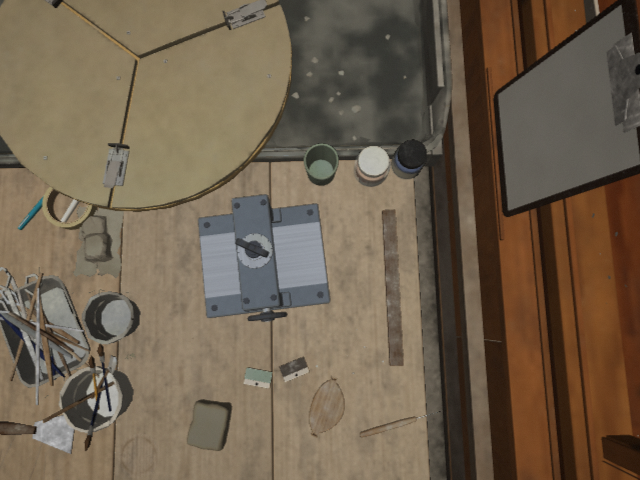

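View pics/scene0.png

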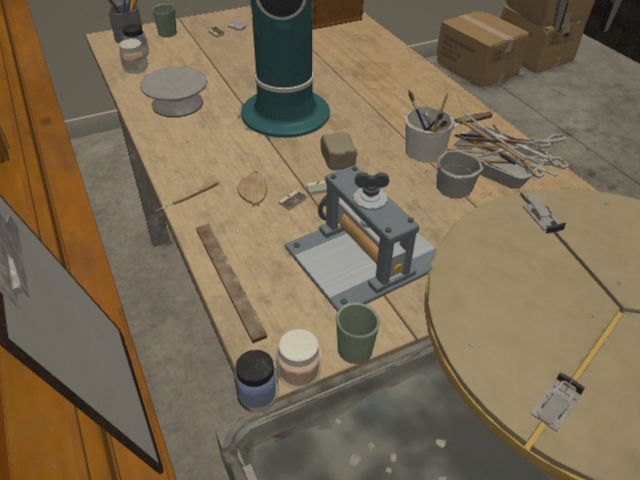

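The top view shows the machine at about (258,258), turned about 6°, with the wing at about (252,247). The strip runs from (388,210) to (397,365) and the tumbler is at (321,163). The scene view agrees: the bed's free end faces the strip. Next I'll take close-up wrist views.

```bash
python3 - <<'E'
from h import *
for yaw in (-np.pi/2,0,np.pi/2,np.pi):
    for p in ([480,-60,400],[470,-190,450]): 
        q=kin.ik(p,down(yaw)); print(yaw,p,None if q is None else np.round(q,2))
q=kin.ik([430,-60,400],down(0)) 
robot.movep([430,-60,400],down(0) if q is not None else down(np.pi))
im,i=pic("wrist","w1"); o=robot.observe(); print(o["t"],o["tcp_pos"],-np.array(i["R"]).T@i["t"],i["R"])
for n in("bed_centre","roller_axis","wing_grip"): print(n,pin(n,"wrist",i))
robot.movep([430,-200,430],down(0) if q is not None else down(np.pi))
im,i=pic("wrist","w2"); print(robot.observe()["t"])
for n in("bed_centre","roller_axis","wing_grip","guide_strip","tumbler"): print(n,pin(n,"wrist",i))
E
python3 -c "
import cv2,numpy as np
a=[cv2.imread(f'pics/w{k}.png') for k in(1,2)]
cv2.imwrite('pics/w12.png',cv2.resize(np.vstack(a),(400,600)))"
```

```text
-1.5707963267948966 [480, -60, 400] [-0.78 -0.    0.85  1.78  0.    1.36 -1.5 ]
-1.5707963267948966 [470, -190, 450] [-0.76  0.05  1.15  1.65 -0.04  1.47 -1.17]
0 [480, -60, 400] [-0.58  0.01  0.65  1.77 -0.    1.36  0.07]
0 [470, -190, 450] [-0.43  0.04  0.8   1.64 -0.03  1.47  0.37]
1.5707963267948966 [480, -60, 400] [-0.51  0.01  0.58  1.77 -0.01  1.36  1.64]
1.5707963267948966 [470, -190, 450] [-0.55  0.04  0.93  1.64 -0.04  1.47  1.95]
3.141592653589793 [480, -60, 400] None
3.141592653589793 [470, -190, 450] [-0.95  0.08  1.39  1.65 -0.08  1.47 -2.7 ]
3.3917 [430.24416049 -59.11989613 399.7622811 ] [430.17646952  22.99102212 569.90876204] [[ 9.99997644e-01  1.88660608e-03 -1.07336447e-03]
 [ 2.11666773e-03 -9.57109269e-01  2.89719463e-01]
 [-4.80740581e-04 -2.89721052e-01 -9.57111008e-01]]
bed_centre [(0.96, array([516.8, -66.4,  11.9]))]
roller_axis []
wing_grip [(0.97, array([511.7, -66.5, 180.1]))]
4.2167
bed_centre []
roller_axis []
wing_grip [(0.61, array([516.9, -68. , 182.1]))]
guide_strip [(0.64, array([ 462.3, -309. ,   -1.5]))]
tumbler [(0.61, array([ 6.837e+02, -1.777e+02, -1.000e-01]))]
```

View pics/w1.png

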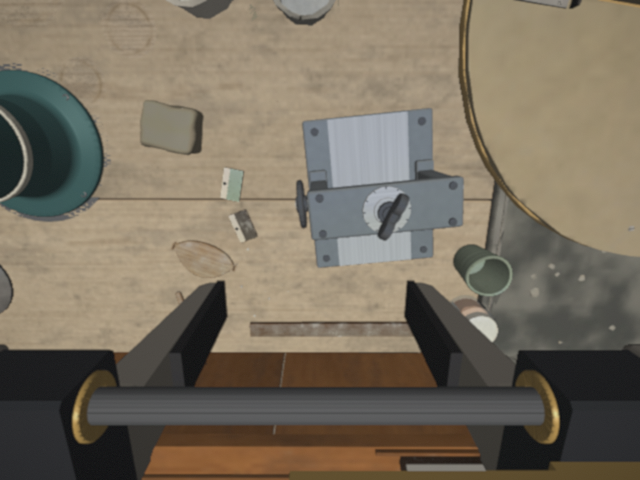

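View pics/w2.png

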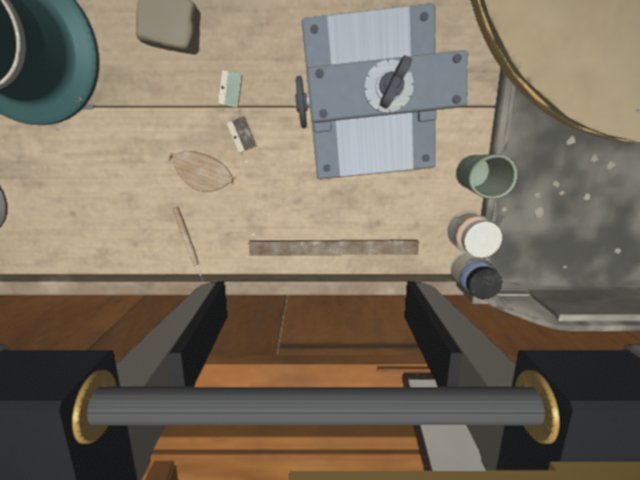

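In w1 the wing runs from about (381,236) to (406,196). In w2 it runs from about (386,104) to (408,60), the bed corners are (303,18), (435,5), (435,168) and (317,179), and the strip spans (249,247) to (419,246). I'll back-project these.

Run:
```python
from h import *
K=np.array(viewer.camera_info("wrist")["camera_matrix"])
i=viewer.camera_info("wrist")
# strip/wing masks in w2 (newest wrist pic; arm has not moved)
def back(px,z,i):
    K,R,t=[np.array(i[k]) for k in("camera_matrix","R","t")]
    d=R.T@np.linalg.inv(K)@[*px,1.]; c=-R.T@t; return c+d*(z-c[2])/d[2]
im=viewer.read_camera("wrist")
for n,z in(("guide_strip",10),("wing_grip",184)):
    for d in viewer.silhouettes(n,"wrist")[:1]:
        b=cv2.boxPoints(cv2.minAreaRect(np.argwhere(d["mask"])[:,::-1].astype(np.float32)))
        print(n,d["confidence"],b.round(0).tolist(),[back(p,z,i)[:2].round(1).tolist() for p in b])
print("wing w2",[back(p,184,i).round(1) for p in((386,104),(408,60))])
B=[back(p,16,i)[:2] for p in((303,18),(435,5),(435,168),(317,179))]; print("bed",np.round(B,1),np.mean(B,0))
for a,b in((0,3),(1,2)):
    d=B[b]-B[a]; print("bedx",np.degrees(np.arctan2(d[1],d[0])),np.linalg.norm(d))
for a,b in((0,1),(3,2)):
    d=B[b]-B[a]; print("bedy",np.degrees(np.arctan2(d[1],d[0]))-90,np.linalg.norm(d))
# top-view check (fixed cam)
it=viewer.camera_info("top")
print("strip top",[back(p,10,it)[:2].round(1) for p in((389,210.7),(396.4,365.2))])
print("wing top",[back(p,184,it)[:2].round(1) for p in((237,240),(269,256))])
```

```text
guide_strip 0.57 [[249.0, 239.0], [418.0, 239.0], [418.0, 256.0], [249.0, 256.0]] [[317.5, -291.2], [603.7, -290.6], [606.3, -321.0], [315.9, -321.6]]
wing_grip 0.77 [[367.0, 95.0], [404.0, 53.0], [422.0, 69.0], [385.0, 111.0]] [[485.0, -79.6], [520.9, -39.1], [541.0, -54.0], [505.3, -95.5]]
wing w2 [array([505.5, -88.4, 184. ]), array([525.9, -45.5, 184. ])]
bed [[ 411.8   37.2]
 [ 597.2   53.6]
 [ 619.1 -171.6]
 [ 432.3 -189.3]] [515.10833045 -67.51431715]
bedx -84.81526969516158 227.42989710354982
bedx -84.45473101334507 226.27716914424866
bedy -84.95280125919075 186.1556702805888
bedy -84.59829083823179 187.58033845193478
strip top [array([ 600.6, -306.7]), array([ 313.9, -307.7])]
wing top [array([524.4, -43.9]), array([498.1, -93.6])]
```

```bash
python3 -c "
import cv2,numpy as np
a=cv2.imread('pics/w1.png')[170:260,340:450]; b=cv2.imread('pics/w2.png')[40:130,340:450]
cv2.imwrite('pics/crop.png',cv2.resize(np.hstack([a,b]),None,fx=3.6,fy=3.6,interpolation=2))"
```

```text
(no output)
```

View pics/crop.png

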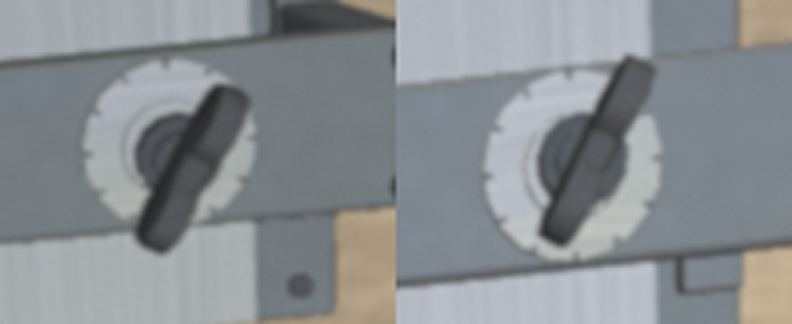

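The wing's long axis is at about 63° in world, centred at (514.5,-67), with its top near z=186. The bed x axis is at -84.7° and the bed centre is (515,-67). The strip is centred at (459,-307), lying along world x. I'll grasp the wing now.

Run:
```python
from h import *
C=[514.5,-66.8]; a0=np.radians(153)
for a in (153,100,50,5): q=kin.ik([*C,170],down(np.radians(a))); print(a,None if q is None else np.round(q,2))
grip(0.6,40)
robot.movep([*C,270],down(a0))
robot.servo_line([*C,171],feed=80)
print(robot.observe()["contact_force"].round(1),robot.observe()["wrist_torque"].round(2))
grip(0.0,40)
o=robot.observe(); print(o["t"],o["grip_width"]*92,o["grip_force"],o["contact_force"].round(1),o["wrist_torque"].round(2),o["joints"].round(2))
for k in range(1,3):
    a=a0-0.1*k; robot.servo_line([*C,171-12*0.1*k/(2*np.pi)],feed=20,rotation=down(a))
    o=robot.observe(); print(o["t"],o["contact_force"].round(1),o["wrist_torque"].round(2),o["tcp_pos"].round(1))
```

```text
153 [ 0.91  0.57 -1.1   1.91  0.59  1.03  2.22]
100 [-0.53  0.35  0.72  2.   -0.3   0.89  2.1 ]
50 [-0.57  0.36  0.78  2.   -0.32  0.9   1.25]
5 [-0.54  0.36  0.74  2.   -0.31  0.9   0.45]
[ 0.1 -0.2  0.2] [0.09 0.07 0.01]
9.625 9.2938298547325 39.96677756309509 [ 1.9 -1.2 -1.7] [-0.17 -0.46  0.03] [-0.33  0.31  0.48  1.99 -0.18  0.88  2.91]
9.875 [ 3.3 -1.2 -3.1] [-0.16 -0.61 -0.08] [514.9 -67.  170.8]
10.125 [ 3.  -1.6 -3.6] [-0.24 -0.85 -0.06] [514.9 -67.  170.6]
```

Run:
```python
from h import *
C=[514.5,-66.8]; a0=np.radians(153); s=0.2
while s<3.0:
    s+=0.25 if s<2.1 else 0.06
    robot.servo_line([*C,171-12*s/(2*np.pi)],feed=60,rotation=down(a0-s))
    o=robot.observe(); y=Rn.from_rotvec(o["tcp_rot"]).as_matrix()[:,1]
    print(round(o["t"],2),round(s,2),np.degrees(np.arctan2(y[1],y[0])).round(1),o["contact_force"].round(1),o["wrist_torque"].round(2),round(o["joints"][6],2))
    if abs(o["wrist_torque"][2])>0.6: break
```

```text
10.53 0.45 127.5 [ 4.  -1.5 -4.5] [-0.28 -0.91 -0.1 ] 2.51
10.93 0.7 113.2 [ 4.6 -0.  -4.4] [-0.32 -1.05 -0.13] 2.28
11.32 0.95 98.8 [ 3.5 -2.  -4.3] [-0.25 -1.14 -0.07] 2.06
11.72 1.2 84.5 [ 4.3 -0.2 -3.9] [-0.13 -1.19 -0.04] 1.84
12.12 1.45 70.2 [ 5.8 -0.6 -4.6] [ 0.08 -1.28 -0.07] 1.62
12.53 1.7 55.9 [ 5.2  0.1 -4.4] [ 0.06 -1.3  -0.09] 1.4
12.93 1.95 41.6 [ 5.5  0.5 -5. ] [ 0.06 -1.28 -0.08] 1.19
13.32 2.2 27.2 [ 5.2  0.7 -5.5] [ 0.03 -1.35 -0.08] 0.98
13.57 2.26 23.8 [ 6.3  0.5 -4.5] [ 0.04 -1.37 -0.07] 0.93
13.82 2.32 20.3 [ 5.4  0.1 -4.6] [-0.   -1.38 -0.11] 0.88
14.07 2.38 16.9 [ 5.9  0.6 -3.9] [ 0.   -1.39 -0.07] 0.83
14.32 2.44 13.5 [ 5.8  0.1 -4.5] [ 0.   -1.38 -0.07] 0.78
14.57 2.5 10.0 [ 5.3  0.2 -3.8] [-0.02 -1.43 -0.08] 0.73
14.82 2.56 6.6 [ 5.9  0.1 -4.8] [-0.07 -1.44 -0.09] 0.69
15.07 2.62 3.3 [ 5.8  0.3 -2.3] [-0.12 -1.33  0.52] 0.64
15.32 2.68 -0.1 [ 5.2  0.3 -0.8] [-0.15 -1.2   0.83] 0.59
```

The screw bottomed at a tool angle of about 5°, as predicted. Next I'll hold and then back off to 95.3°.

Run:
```python
from h import *
C=[514.5,-66.8]; robot.hold(0.3); z0=171-12*2.6/(2*np.pi)
for a in list(np.radians([15,35,55,75,90,95.3])):
    z=z0+12*(a-np.radians(5.3))/(2*np.pi)
    robot.servo_line([*C,z],feed=60,rotation=down(a))
    o=robot.observe(); y=Rn.from_rotvec(o["tcp_rot"]).as_matrix()[:,1]
    print(round(o["t"],2),np.degrees(np.arctan2(y[1],y[0])).round(1),o["contact_force"].round(1),o["wrist_torque"].round(2))
robot.hold(0.3); grip(0.6,40); robot.servo_line([*C,290],feed=150)
o=robot.observe();print(o["t"],o["contact_force"].round(1))
robot.movep([435,-180,400],down(0))
im,i=pic("wrist","w3"); print(robot.observe()["t"])
im=im[:,:,::-1]; p=proj([*C,180],i).astype(int); print(p,proj([*C,152],i))
print("pred wing +-26 along",[proj([C[0]+s*26*np.cos(np.radians(5.3)),C[1]+s*26*np.sin(np.radians(5.3)),184],i).round(1) for s in(1,-1)])
c=im[max(p[1]-60,0):p[1]+60,p[0]-80:p[0]+80]; cv2.imwrite("pics/c3.png",cv2.resize(c,None,fx=4,fy=4,interpolation=2))
print(pin("guide_strip","wrist",i))
for d in viewer.silhouettes("guide_strip","wrist")[:1]: print(cv2.boxPoints(cv2.minAreaRect(np.argwhere(d["mask"])[:,::-1].astype(np.float32))))
print("pred strip",[proj([x,y,10],i).round(1) for x,y in((314,-307),(604,-307))])
```

```text
16.05 15.3 [ 6.6  1.2 -4.9] [-0.02 -1.36  0.07]
16.55 35.3 [ 5.9  0.8 -5. ] [ 0.01 -1.37  0.06]
17.05 55.3 [ 3.7 -0.4 -4.2] [ 0.07 -1.33  0.05]
17.55 75.3 [ 5.7 -0.3 -3.9] [ 0.07 -1.31  0.05]
17.96 90.3 [ 4.5  0.7 -4.3] [ 0.04 -1.23  0.05]
18.21 95.6 [ 4.8 -0.1 -5.4] [ 0.06 -1.2   0.09]
20.2667 [ 0.2 -0.1  0.3]
21.725
[395  99] [389.71879916 101.86587578]
pred wing +-26 along [array([422.3,  96.8]), array([369.8, 101.9])]
[(0.68, array([ 463.3, -306.8,   -2.8]))]
[[364.86823   99.214645]
 [413.95117   76.56099 ]
 [424.69263   99.83415 ]
 [375.60968  122.48781 ]]
pred strip [array([242. , 264.7]), array([418.5, 265. ])]
```

View pics/c3.png

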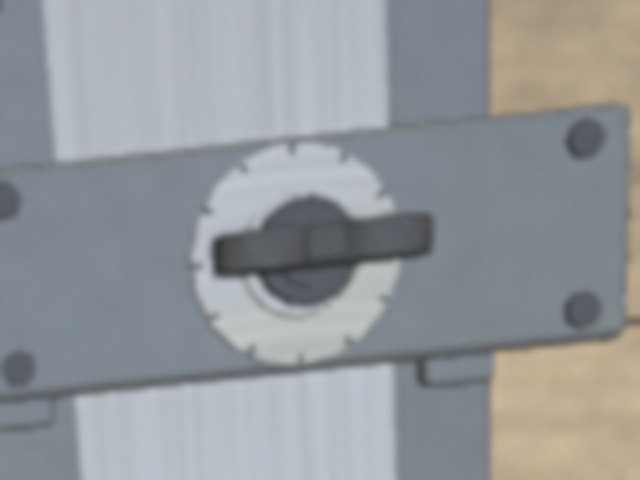

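The crop shows the wing lying along the bridge, from about (215,258) to (430,230). That is a quarter turn from its bottomed direction along the bed. Before picking up the strip I'll check IK and the height of the furniture on the right.

Run:
```python
from h import *
i=viewer.camera_info("wrist"); K,R=np.array(i["camera_matrix"]),np.array(i["R"])
i["t"]=np.array(i["t"]); c=-R.T@i["t"]; tcp=robot.observe()["tcp_pos"]
off=c-tcp
for r1,r2 in((352,295),(447,362),(335,252)):
    A=[];b=[]
    for t,r in(((430.2,-59.1,399.8),r1),((430,-200,430),r2)):
        d=R.T@np.linalg.inv(K)@[290,r,1.]; cc=np.array(t)+off
        n=np.array([-d[2],d[1]]); A.append(n); b.append(n@cc[1:])
    print(r1,np.linalg.solve(A,b).round(0))
C=np.array([515,-67.]); u=np.array([np.cos(np.radians(-84.7)),np.sin(np.radians(-84.7))])
P=[([499,-307,120],-90),([499,-307,2],-90),([499,-307,150],-90),([*(C+235*u),150],-174.7),([*(C+235*u),19],-174.7),([*(C+95*u),19],-174.7)]
for p,a in P:
    q=kin.ik(p,down(np.radians(a))); print(np.round(p),a,None if q is None else np.round(q,2))
    q=kin.ik(p,down(np.radians(a+180))); print("   flip",None if q is None else np.round(q,2))
```

```text
352 [-502. -215.]
447 [-473.   97.]
335 [-313.   17.]
[ 499 -307  120] -90 [-0.2   0.65  0.96  1.89 -0.65  0.96 -0.51]
   flip [-0.06  0.56  0.74  1.88 -0.48  0.89  2.49]
[ 499 -307    2] -90 [-0.02  0.76  0.7   1.92 -0.73  0.73 -0.46]
   flip [ 0.07  0.72  0.56  1.91 -0.59  0.68  2.57]
[ 499 -307  150] -90 [-0.23  0.62  1.    1.87 -0.62  1.01 -0.53]
   flip [-0.09  0.52  0.78  1.86 -0.45  0.94  2.46]
[ 537. -301.  150.] -174.7 [-0.35  0.84  1.26  1.8  -0.87  1.19 -1.86]
   flip [-0.23  0.66  0.99  1.79 -0.64  1.04  1.09]
[ 537. -301.   19.] -174.7 [-0.29  1.02  1.14  1.86 -1.09  1.06 -1.74]
   flip [-0.05  0.77  0.7   1.84 -0.69  0.79  1.11]
[ 524. -162.   19.] -174.7 [-0.51  0.86  1.03  2.02 -0.99  0.88 -1.96]
   flip [-0.23  0.66  0.61  2.01 -0.6   0.67  0.86]
```

The furniture is at about y=-473, which clears the arm. Picking the strip.

Run:
```python
from h import *
C=np.array([515,-67.]); u=np.array([np.cos(np.radians(-84.7)),np.sin(np.radians(-84.7))])
d=down(np.radians(-90)); grip(0.7,30)
robot.movep([499,-307,120],d)
robot.servo_line([499,-307,2.5],feed=100)
o=robot.observe(); print(o["t"],o["contact_force"].round(1),o["tcp_pos"].round(1))
grip(0.0,30); o=robot.observe(); print(o["grip_width"]*92,o["grip_force"],o["contact_force"].round(1))
robot.servo_line([499,-307,150],feed=150)
e=C+235*u
robot.servo_line([*e,150],feed=40,rotation=down(np.radians(-174.7)))
robot.servo_line([*e,60],feed=120)
o=robot.observe(); print(o["t"],o["grip_width"]*92,o["grip_force"],o["contact_force"].round(1),o["joints"].round(2))
im,i=pic("wrist","w4")
ims,isc=pic("scene","s4"); cv2.imwrite("pics/c4.png",cv2.resize(ims[130:400,180:470,::-1],None,fx=2,fy=2))
print(pin("guide_strip","scene",isc), "pred centre",C+195*u)
```

```text
24.6917 [ 0.8 -1.1 -0.4] [ 499.4 -307.3    3.1]
24.337369942192396 29.99729812145233 [0.4 1.  1. ]
29.0333 24.72247575301286 29.995754957199097 [-0.   0.2 -0.5] [-0.31  0.96  1.18  1.85 -1.02  1.1  -1.77]
[(0.72, array([ 533.3, -264.6,   57.6]))] pred centre [ 533.01226455 -261.16631615]
```

View pics/c4.png

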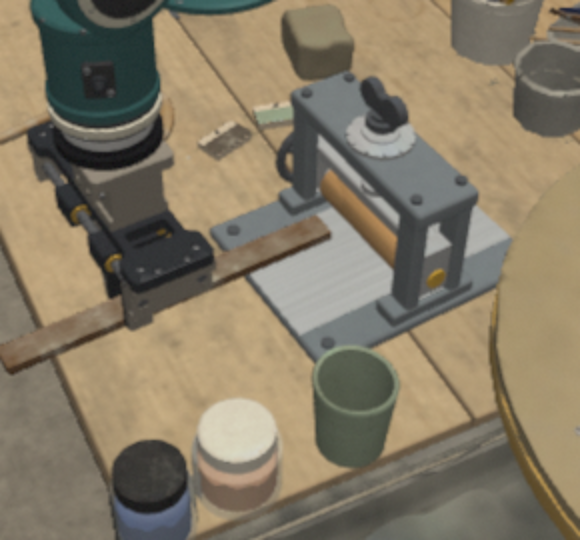

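The picture shows the strip gripped level and in line with the bed, its inner tip at crop (325,230), just short of the roller. I'll lower it to touch the bed, then feed it in.

Run:
```python
from h import *
C=np.array([515,-67.]); u=np.array([np.cos(np.radians(-84.7)),np.sin(np.radians(-84.7))])
e=C+235*u; robot.servo_line([*e,23],feed=60); f0=robot.observe()["contact_force"]
z=23
while z>15.5:
    z-=0.7; robot.servo_line([*e,z],feed=10); o=robot.observe(); f=o["contact_force"]-f0; print(round(z,1),o["tcp_pos"][2].round(1),f.round(1))
    if f[2]>1.2: break
z+=0.3
for x in (215,195,175,155,135,115,95):
    robot.servo_line([*(C+x*u),z],feed=60); o=robot.observe(); f=o["contact_force"]-f0
    print(x,round(o["t"],1),f.round(1),o["tcp_pos"].round(1))
    if np.linalg.norm(f)>12: print("STOP"); break
```

```text
22.3 22.6 [ 1.1 -0.8 -0.5]
21.6 21.6 [ 0.2 -1.1 -0.4]
20.9 20.9 [-0.3 -0.8 -0.6]
20.2 20.1 [-0.5 -0.9 -1.3]
19.5 19.5 [-0.2 -1.1 -0.4]
18.8 18.7 [ 0.   0.2 -0.3]
18.1 18.1 [ 0.8 -1.2  0.2]
17.4 17.5 [-0.1 -0.4  1.5]
215 32.4 [0.9 0.6 1.1] [ 535.1 -280.    17.6]
195 32.9 [-0.4 -0.5  1.5] [ 533.1 -260.1   17.6]
175 33.4 [1.3 0.4 3. ] [ 531.3 -240.    17.6]
155 33.9 [-0.5  0.2  4.4] [ 529.4 -220.3   17.8]
135 34.4 [ 0.1 -2.7  7.4] [ 527.8 -201.4   18.2]
115 34.9 [-0.1 -3.3  9.9] [ 526.2 -181.5   18.5]
95 35.3 [ 0.3 -3.5  9. ] [ 524.3 -161.6   18.5]
```

Run:
```python
from h import *
C=np.array([515,-67.]); u=np.array([np.cos(np.radians(-84.7)),np.sin(np.radians(-84.7))])
e=C+95*u
grip(0.5,30); robot.hold(0.2)
robot.servo_line([*e,120],feed=120); robot.servo_line([*(C+200*u),300],feed=250)
for c,n in(("scene","s5"),("wrist","w5")):
    im,i=pic(c,n)
    print(c,pin("guide_strip",c,i),pin("wing_grip",c,i),pin("tumbler",c,i))
    for x in (-90,200): print(x,proj([*(C+x*u),26],i).round(0))
    if c=="scene": cv2.imwrite("pics/c5.png",cv2.resize(im[130:400,180:470,::-1],None,fx=2,fy=2))
print("pred",C+55*u,robot.observe()["t"],robot.observe()["contact_force"].round(1))
```

```text
scene [(0.57, array([ 517.8, -127.1,   11.8]))] [(0.7, array([511.9, -65.2, 178.2]))] [(0.92, array([ 685.3, -180.1,  -10.2]))]
-90 [406. 230.]
200 [266. 290.]
wrist [(0.93, array([ 519.5, -125. ,   15.1]))] [(0.7, array([513.6, -67.2, 177.8]))] [(0.91, array([ 684.6, -178.8,    1.3]))]
-90 [315. 396.]
200 [315. 200.]
pred [ 520.08038231 -121.7648584 ] 38.4167 [ 0.6  0.3 -0.7]
```

View pics/c5.png

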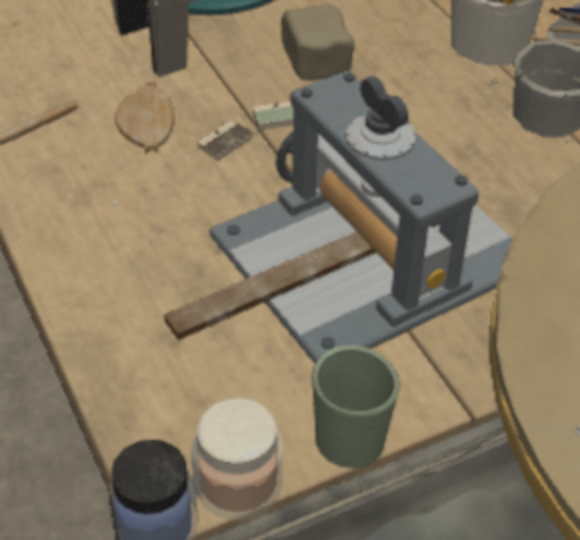

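View pics/w5.png

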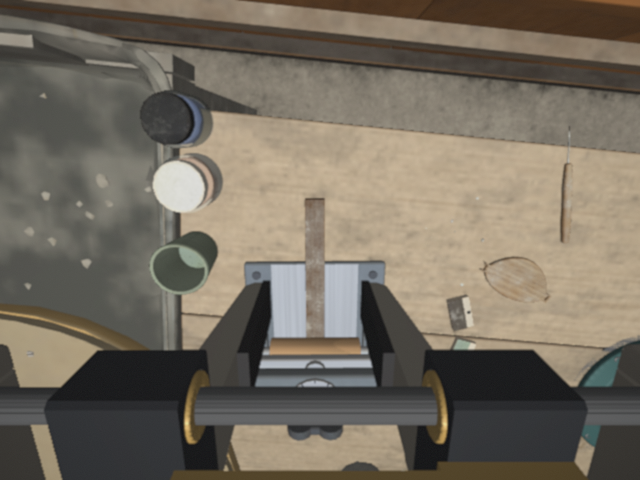

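The outer end shows at wrist (315,199), against a predicted (315,200). So the strip lies flat and straight under the roller with its centre about 57 mm from the axis. The tumbler and the wing are where they should be, and the arm is clear.

```bash
python3 -c "
from h import *
print(robot.job_done())"
```

```text
the job is handed in; nothing more can be done
None
```

I handed the job in at about 38 s: the screw was bottomed and backed off a quarter turn, the strip lies flat under the roller with its middle about 57 mm past the axis, and the tumbler has not moved; the hand-in returned no verdict.

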